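Unload two sealed sample pots and put everything in its place

ROBOT

A 6-joint arm with a two-finger parallel gripper is mounted at the origin on a cart in front of the work surface, level with it; the furniture and walls round the work are solid. World frame = base frame: x ahead of the robot, y to its left, z up, the work surface at z = 0. Lengths are in mm, angles in rad, forces in N, time in s.
With the tool pointing down it reaches from about 350 to 875 mm from the base axis. Payload 4.2 kg.
Tool frame: the origin (TCP) lies at the very end of the fingers, on their centre line; the grasp point (between the pads) lies 19 mm behind it; z points along the fingers, y is the line along which they close (so a half turn about z gives the same grasp; the last joint's range is limited). The gripper opens to 85 mm and grips with 20 to 120 N. Pads are 22 mm wide; open, the fingers measure 114 mm over their backs; the gripper's body (76 mm by 85 mm) begins 54 mm behind the grasp point. The pads swing forward as they close: fully open they stand 13 mm farther back than shut.
Start: joints at [1.387, 0.385, 0.008, 0, -1.194, -0.259], TCP at [267.761, 564.715, 231.312] pointing down, gripper open.
Joint ranges: [-3.14, 3.14], [-1.21, 2.06], [-1.07, 1.41], [-3.16, 2.05], [-2.99, -0.16], [-3.1, 3.1]. Speed limits (rad/s): [2.79, 2.79, 3.14, 3.14, 3.14, 3.14].

INTERFACE

Orientations are given as a unit quaternion [x, y, z, w].
In Python, from bench import arm gives the robot as it stands. The module is installed in compiled form; this text tells all that it offers.
- The arm moves only by the tool drive_tool, never from a script. Its argument "targets" is a list of rows, each a list of 5 numbers: the closure, from -1 (fully open) to 1 (shut), then the shift along the tool's x, y, z in mm, then the turn about the tool's z in degrees. In form: [[grip, tx, ty, tz, roll], ...]. A call has 1 to 12 rows; each row is the pose to reach, as a shift and turn from the pose commanded when the call began, along the tool's axes at that moment; what a row does not reach only later rows make up. A row lasts 1/10 s, in which the tool goes at most 50 mm and 8.59 degrees, less where a joint would pass 70% of its speed; a pose out of reach is approached as far as the arm can. A call with a gripper value outside its range is refused whole. The fingers move at their own pace and stop on an object; the grip force is fixed at half the most. Time passes only in rows, so rows that repeat a pose let the fingers close. It gives the time, the measured TCP pose, the force, the opening and the grip force at its end, in the units of the state.
- arm.read_state(): the state, without advancing time (a new reading comes with each control period).
- arm.get_image(name): name is "scene" or "top" or "wrist"; returns the picture (420x560x3 uint8, blue, green, red); there is no depth.
- arm.camera_params(name): a dict with "fov_y" (degrees; the focal length in pixels is half the picture's height over the tangent of half this angle, whatever the lens; pixels are square), "cx", "cy" (the principal point, pixels), "rvec" (rotation vector, rad) and "tvec" (3), from world to camera coordinates, as OpenCV has them; the wrist camera has in their place "tool_from_camera" (4x4, takes a point from camera to tool coordinates, whose origin is the TCP and whose axes are the flange's). Camera axes: x right, y down, z forward; pixel columns grow to the right and rows downward; lengths in mm; the calibration is good to about 2 mm. A picture is of the moment at which its call begins: read the wrist's pose just before it. camera_params takes no time and is no camera call.
- arm.job_done(): hands the job in; it is judged then, once.
The state is a dict: "clock": time; "joints": joint angles; "joint_vel": joint speeds; "joint_efforts": joint torques, N m; "position": TCP position; "ee_rot": TCP orientation; "contact_force": force on the tool from outside, world axes, zero at the start; "wrist_torque": the same for the moment, N m; "gripper_width": finger opening in mm; "grasp_force": force on a finger pad.
Only numpy, scipy, OpenCV 4.12 (cv2) and the standard library are available. Lean on these libraries where they do the work, as an engineer would, in place of code of your own. Each camera call takes 0.05 s, during which the arm holds its last target. There are 200 camera calls.

TASK

The lids of the two sample pots have finished sealing under load, so take both stacks apart. Set the larger brass weight in the recess of the larger wooden block, the smaller weight in the recess of the smaller block and the steel ring flat over the peg of its stand; stand the taller pot in the middle of the round metal dish and the shorter pot in the middle of the square glass plate lying on the bench. Tip nothing over on the way, and leave all five standing in their places.

Things in the scene. Friction and masses are not known exactly. Their poses are not given: they have to be found in the camera images.
- big_weight: The larger brass check weight: a turned body 33 mm in diameter and 38 mm high with a short neck and knob (18 mm) on top, 52 mm high in all, about 0.5 kg. At the start it stands on the steel ring. Origin: centre of its underside; z up its axis.
- small_weight: The smaller brass check weight, same shape: body 26 mm in diameter and 30 mm high, knob 15 mm, 41 mm high in all, about 0.2 kg. At the start it stands on the lid of the short pot. Origin: centre of its underside; z up its axis.
- steel_ring: Plain steel spacer ring: 44 mm outside diameter, 24 mm bore, 16 mm high, about 0.13 kg. At the start it lies flat on the lid of the tall pot, under the larger weight. Origin: centre of its underside, in the middle of the bore; z along its axis.
- tall_pot: The taller white plastic sample pot with a white snap lid (fixed): 57 mm high, body 50 mm in diameter up to 49 mm, lid 54 mm in diameter, flat on top, about 0.12 kg; the bottom of the stack of three (pot, ring, larger weight, 125 mm high in all). Origin: centre of its underside; z up.
- short_pot: The shorter white plastic sample pot with a white snap lid (fixed): 44 mm high, body 42 mm in diameter up to 36 mm, lid 46 mm in diameter, flat on top, about 0.10 kg; the bottom of the stack of two (pot, smaller weight, 85 mm high in all). Origin: centre of its underside; z up.
- big_block: The larger square wooden weight block, 88 x 88 x 14 mm, fixed to the bench, with one round recess 52 mm across and 6 mm deep in its middle (recess floor 8 mm above the bench). Place of the larger weight. Origin: centre of its underside; z up, x and y along its sides.
- small_block: The smaller square wooden weight block, 58 x 58 x 14 mm, fixed to the bench, with one round recess 40 mm across and 6 mm deep in its middle (recess floor 8 mm above the bench). Place of the smaller weight. Origin: centre of its underside; z up, x and y along its sides.
- peg_stand: Low round dark steel stand with an upright peg, fixed to the bench: base 66 mm in diameter and 8 mm high; peg in its middle 8 mm in diameter with a round end, its tip 42 mm above the bench. Place of the steel ring, which drops over the peg and lies on the base. Origin: centre of its underside; z up.
- dish: Shallow round aluminium dish, fixed to the bench: 102 mm across the rim, rim 10 mm high, wall 3 mm and sloping outward; the flat floor is about 82 mm across and 3 mm above the bench. Place of the taller pot. Origin: centre of its underside; z up.
- glass_plate: Square pale green glass plate, 96 x 96 x 6 mm, lying fixed on the bench. (A similar plate under a ring stands on the tall tester at the back: not that one.) Place of the shorter pot, on its top. Origin: centre of its underside; z up, x and y along its sides.
There are look-alikes about, which are no part of the job. Leave any orange look-alike of the short_pot alone. What is shaped like the dish but blue is not meant.

How it is judged (in metres and radians):
At the end, for the whole second after the job is handed in: Each weight down in its own block's recess (12 mm from centre at most), ring over the peg and flat on the stand (11 mm), taller pot on the dish floor and shorter pot on the glass plate (each 15 mm from the centre at most); all upright within 0.1 rad, at rest (horizontal distance between big_weight and big_block below 0.012 m and z of big_weight in the frame of big_block between 0.005 and 0.011 m and angle between each of big_weight, small_weight, steel_ring, tall_pot, short_pot's own z axis and vertical below 0.1 rad and linear speed of each of big_weight, small_weight, steel_ring, tall_pot, short_pot below 0.02 m/s and horizontal distance between small_weight and small_block below 0.012 m and z of small_weight in the frame of small_block between 0.005 and 0.011 m and horizontal distance between steel_ring and peg_stand below 0.011 m and z of steel_ring in the frame of peg_stand between 0.005 and 0.011 m and horizontal distance between tall_pot and dish below 0.015 m and z of tall_pot in the frame of dish between 0.001 and 0.006 m and horizontal distance between short_pot and glass_plate below 0.015 m and z of short_pot in the frame of glass_plate between 0.003 and 0.009 m); the robot touches nothing.
It fails at once if a pot or a weight is tipped over (angle between any of big_weight, small_weight, tall_pot, short_pot's own z axis and vertical above 0.7 rad).
It also fails if it takes over 144 s, if anything falls off the work surface, if the arm or the gripper's body presses on something with over 40 N, if the wrist force passes 120 N, or if a joint passes its speed limit or range.

## Working session

There is one attempt and no reset: what is moved stays moved. The work goes in short steps, Python scripts to look and compute and a tool call to move; the robot and the scene stay as the last step left them, time stands still between calls to the robot, and variables do not carry over. Pictures are saved under pics/ and viewed, at most 14 in all, crops included, and the job is handed in when it is done.

Besides the shell and the picture viewer there is one more tool, called as a command line: name --pt "numbers of a row" for each row, then --argument value for the rest. drive_tool: Moves the arm, as the interface text tells. Its arguments: {"type":"object","properties":{"targets":{"type":"array","items":{"type":"array","items":{"type":"number"}}}},"required":["targets"]}

```bash
mkdir -p pics; python3 - <<'E'
from bench import arm
import cv2
print(arm.read_state())
for n in ("scene","top","wrist"):
    cv2.imwrite(f"pics/{n}0.png",arm.get_image(n)); print(n,arm.camera_params(n))
E
```

```text
{'clock': 0.0, 'joints': array([ 1.38658655e+00,  3.85571413e-01,  6.61278304e-03, -5.59645925e-04,
       -1.19399821e+00, -2.58564472e-01]), 'joint_vel': array([-4.93966750e-04,  5.35280353e-05,  9.50245294e-04,  3.34814914e-05,
       -1.18799831e-04,  2.08645231e-04]), 'joint_efforts': array([-1.14128616e-03, -3.92291200e+01,  1.88398182e+01,  4.18628097e+00,
       -4.70735933e-03,  1.10351472e-06]), 'position': array([267.51442538, 564.19457701, 230.19851761]), 'ee_rot': array([ 9.75570521e-01, -2.19683689e-01, -2.19749721e-04,  1.08917839e-03]), 'contact_force': array([0.04077974, 0.23792402, 0.26841493]), 'wrist_torque': array([ 0.02584534,  0.05373108, -0.000415  ]), 'grasp_force': 0.0, 'gripper_width': 85.42473305664139}
scene {'fov_y': 55.91296652317684, 'cx': 284.1355022268765, 'cy': 206.7080378095791, 'rvec': array([ 2.20362257, -1.24556549,  0.45724749]), 'tvec': array([-285.62096141,  387.59173612,  655.25313392])}
top {'fov_y': 48.791317863151825, 'cx': 282.7569344249995, 'cy': 213.86644384848228, 'rvec': array([ 2.2594686 , -1.94993643,  0.20455185]), 'tvec': array([ -62.63822301,  533.22979628, 1292.4318111 ])}
wrist {'fov_y': 62.48286472142784, 'cx': 279.28899022282974, 'cy': 211.46879768242522, 'tool_from_camera': array([[ 7.15385734e-04, -9.57006022e-01, -2.90067168e-01,
         7.35175808e+01],
       [ 9.99999743e-01,  6.72421712e-04,  2.47783722e-04,
         8.46260584e-03],
       [-4.20830522e-05, -2.90067271e-01,  9.57006257e-01,
        -1.43051706e+02],
       [ 0.00000000e+00,  0.00000000e+00,  0.00000000e+00,
         1.00000000e+00]])}
```

View pics/scene0.png

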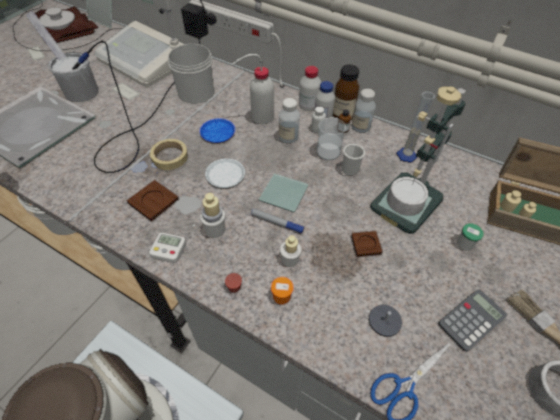

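View pics/top0.png

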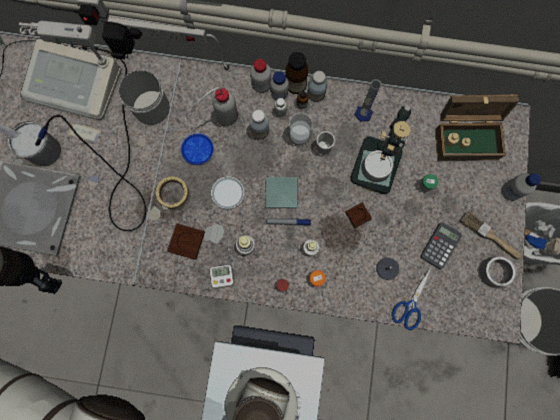

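The scene view shows the tall stack at (212,215), short stack (290,248), blocks (153,199) and (367,243), peg stand (385,320), white dish (225,173) and plate (283,192). In the top view they are at (244,243), (312,246), (186,241), (358,215), (388,268), (228,193) and (282,192).

```bash
cat > h.py <<'E'
from bench import arm
import numpy as np, cv2
from scipy.spatial.transform import Rotation as R
def cam(n, st=None):
    p=arm.camera_params(n); f=210/np.tan(np.radians(p["fov_y"]/2))
    K=np.array([[f,0,p["cx"]],[0,f,p["cy"]],[0,0,1]])
    if n=="wrist":
        T=np.eye(4); T[:3,:3]=R.from_quat(st["ee_rot"]).as_matrix(); T[:3,3]=st["position"]
        T=T@p["tool_from_camera"]; return K,T[:3,:3],T[:3,3]   # cam->world
    Rm=R.from_rotvec(p["rvec"]).as_matrix().T
    return K,Rm,-Rm@p["tvec"]
def ray(c,u,v,z):
    K,Rm,o=c; d=Rm@np.linalg.solve(K,[u,v,1.]); return (o+d*(z-o[2])/d[2])
def proj(c,P):
    K,Rm,o=c; q=K@(Rm.T@(np.asarray(P,float)-o)); return q[:2]/q[2]
def shift(xyz, st=None, yaw=None):
    st=st or arm.read_state(); return R.from_quat(st["ee_rot"]).inv().apply(np.array(xyz)-st["position"])
def snap(name):
    st=arm.read_state(); im=arm.get_image("wrist"); cv2.imwrite(f"pics/{name}.png",im)
    np.save(f"pics/{name}.npy",np.r_[st["position"],st["ee_rot"]]); return st,im
def load(name):
    a=np.load(f"pics/{name}.npy"); return cam("wrist",{"position":a[:3],"ee_rot":a[3:]}),cv2.imread(f"pics/{name}.png")
E
python3 - <<'E'
from h import *
t=cam("top");s=cam("scene")
for n,a,b,z in [("big_w top",(244,239),(211,198),125),("small_w top",(312,244),(292,240),85),("bigblk",(186,241),(153,199),14),("smblk",(358,215),(367,243),14),("peg",(388,268),(385,320),8),("dish",(228,193),(225,173),8),("glass",(282,192),(283,192),6)]:
    print(n,ray(t,*a,z).round(),ray(s,*b,z).round())
st=arm.read_state();print(R.from_quat(st["ee_rot"]).as_matrix().round(3))
E
```

```text
big_w top [438. 108. 125.] [429. 101. 125.]
small_w top [457. -78.  85.] [450. -82.  85.]
bigblk [422. 288.  14.] [419. 286.  14.]
smblk [ 575. -207.   14.] [ 573. -209.   14.]
peg [ 431. -313.    8.] [ 427. -312.    8.]
dish [586. 191.   8.] [585. 193.   8.]
glass [613.  29.   6.] [609.  33.   6.]
[[ 0.904 -0.429 -0.001]
 [-0.429 -0.904 -0.002]
 [ 0.     0.002 -1.   ]]
```

View pics/wrist0.png

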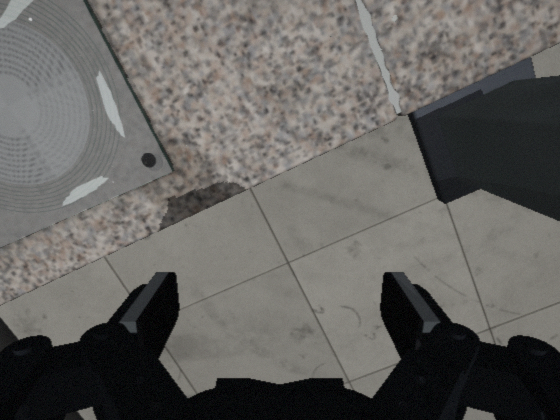

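The two views agree to within 10 mm. I'll move over the tall stack with the tool yaw turned to zero.

drive_tool --pt "-1 344 345 -20 -25.4" --pt "-1 344 345 -20 -25.4" --pt "-1 344 345 -20 -25.4" --pt "-1 344 345 -20 -25.4" --pt "-1 344 345 -20 -25.4" --pt "-1 344 345 -20 -25.4" --pt "-1 344 345 -20 -25.4" --pt "-1 344 345 -20 -25.4" --pt "-1 344 345 -20 -25.4" --pt "-1 344 345 -20 -25.4" --pt "-1 344 345 -20 -25.4" --pt "-1 344 345 -20 -25.4"

```text
clock: 1.35
position: [430.8, 104.8, 251.2]
ee_rot: [1.0, -0.001, -0.0, -0.0]
contact_force: [-0.0, -0.7, -0.6]
gripper_width: 85.4
grasp_force: 0.0
```

```bash
python3 - <<'E'
from h import *
st,im=snap("w1"); print(st["position"],st["ee_rot"])
c=cam("wrist",st)
for n,P in dict(bw=(434,105,125),dish=(586,192,8),glass=(611,31,6),blk=(421,287,14),sw=(454,-80,85)).items(): print(n,proj(c,P).round())
E
```

```text
[430.76878018 104.81285226 251.16350367] [ 9.99999565e-01 -9.21183130e-04 -1.31847942e-04 -5.68289973e-05]
bw [279. 198.]
dish [192.  21.]
glass [354.  -7.]
blk [117. 184.]
sw [485. 165.]
```

View pics/w1.png

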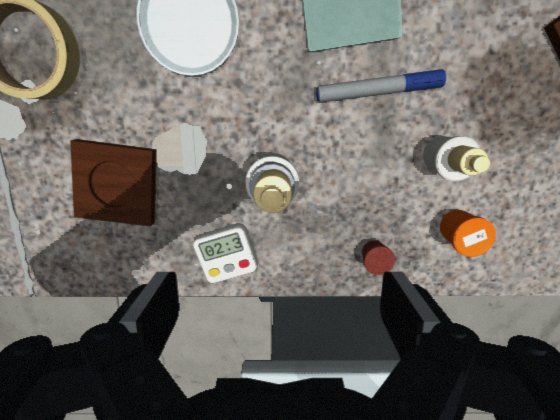

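The wrist view shows the big weight's knob top at (271,198), with the lid around (272,181). The small knob is at (481,163), with its lid at (460,158). The big recess is at (113,183) and the dish at (188,21).

```bash
python3 - <<'E'
from h import *
c,im=load("w1")
for n,u,v,z in [("knob",271,198,125),("lidL",246,182,57),("lidR",299,182,57),("lidtop",272,155,57),("sknob",481,163,85),("slid",460,158,44),("blk",113,183,14),("dish",188,21,10)]: print(n,ray(c,u,v,z).round(1))
b=np.mean([ray(c,*p,14)[:2] for p in [(74,141),(157,150),(153,225),(72,217)]],0);print("blk corners",b)
E
```

```text
knob [434.  111.6 125. ]
lidL [432.6 137.9  57. ]
lidR [432.6  85.3  57. ]
lidtop [459.3 111.9  57. ]
sknob [455.7 -75.7  85. ]
slid [454.3 -77.6  44. ]
blk [422.5 291.1  14. ]
dish [585.7 195.4  10. ]
blk corners [420.83129749 290.08455575]
```

drive_tool --pt "-1 2.7 -6.8 20 0" --pt "-1 2.7 -6.8 50 0" --pt "-1 2.7 -6.8 80 0" --pt "-1 2.7 -6.8 110 0" --pt "-1 2.7 -6.8 135 0" --pt "-1 2.7 -6.8 155 0" --pt "-1 2.7 -6.8 168 0" --pt "-1 2.7 -6.8 173 0" --pt "-1 2.7 -6.8 173 0" --pt "-1 2.7 -6.8 173 0"

```text
clock: 2.4
position: [433.8, 113.3, 78.9]
ee_rot: [1.0, 0.001, 0.001, -0.0]
contact_force: [-0.2, 0.3, 0.4]
gripper_width: 85.1
grasp_force: 0.0
```

drive_tool --pt "0 0 0 0 0" --pt "0 0 0 0 0" --pt "0.2 0 0 0 0" --pt "0.4 0 0 0 0" --pt "0.6 0 0 0 0" --pt "0.8 0 0 0 0" --pt "1 0 0 0 0" --pt "1 0 0 0 0" --pt "1 0 0 0 0" --pt "1 0 0 0 0" --pt "1 0 0 0 0"

```text
clock: 3.5
position: [433.5, 111.7, 78.9]
ee_rot: [1.0, 0.0, -0.0, 0.001]
contact_force: [-0.5, -4.6, 6.1]
gripper_width: 30.5
grasp_force: 59.1
```

drive_tool --pt "1 0 0 -3 0" --pt "1 0 0 -8 0" --pt "1 0 0 -20 0" --pt "1 0 0 -40 0" --pt "1 0 0 -60 0" --pt "1 0 0 -70 0" --pt "1 0 0 -70 0" --pt "1 0 0 -70 0"

```text
clock: 4.3
position: [432.7, 112.2, 147.5]
ee_rot: [1.0, 0.0, -0.001, 0.0]
contact_force: [0.2, 0.4, -5.2]
gripper_width: 30.8
grasp_force: 59.9
```

```bash
python3 - <<'E'
from h import *
st,im=snap("w2"); print(st["position"],st["gripper_width"])
E
```

```text
[432.6775319  112.18608019 147.47616684] 30.784780096989873
```

View pics/w2.png

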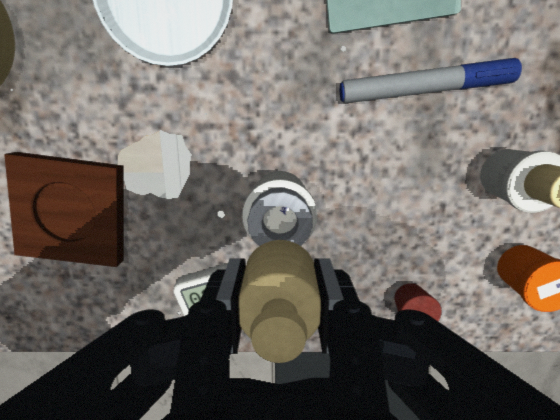

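The weight is held upright between the pads, with its knob top at (278,338). The ring is left on the pot at (279,215), and the block corners are (8,153), (124,166), (119,266) and (13,254).

```bash
python3 - <<'E'
from h import *
c,im=load("w2")
print("blk",np.mean([ray(c,*p,14)[:2] for p in [(8,153),(124,166),(119,266),(13,254)]],0).round(1))
for n,u,v,z in [("knob",278,338,193.6),("ringL",245,215,73),("ringR",313,215,73)]: print(n,ray(c,u,v,z).round(1))
E
```

```text
blk [421.6 290. ]
knob [433.4 112.8 193.6]
ringL [437.7 134.9  73. ]
ringR [437.8  90.1  73. ]
```

drive_tool --pt "1 -3 -40 0 0" --pt "1 -6 -80 0 0" --pt "1 -9 -120 0 0" --pt "1 -12 -160 10 0" --pt "1 -12 -178 30 0" --pt "1 -12 -178 60 0" --pt "1 -12 -178 85 0" --pt "1 -12 -178 100 0" --pt "1 -12 -178 110 0" --pt "1 -12 -178 115 0" --pt "1 -12 -178 115 0" --pt "1 -12 -178 115 0"

```text
clock: 5.55
position: [421.8, 290.8, 33.9]
ee_rot: [1.0, 0.0, 0.0, -0.0]
contact_force: [0.4, -0.0, -4.4]
gripper_width: 30.3
grasp_force: 60.5
```

```bash
python3 - <<'E'
from h import *
st,im=snap("w3"); print(st["position"],st["gripper_width"])
E
```

```text
[421.82072393 290.811302    33.8654477 ] 30.32024569308119
```

View pics/w3.png

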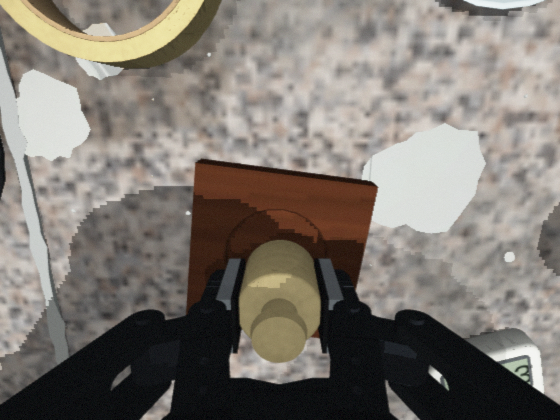

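The recess shows edges at u of about 226 and 329 and its far rim at (278,209). The weight is centred over it at u of about 279.

```bash
python3 - <<'E'
from h import *
c,im=load("w3")
for p in [(278,209),(226,250),(329,250)]: print(ray(c,*p,14).round(1))
print(ray(c,279,338,80.5).round(1))
E
```

```text
[447.3 291.6  14. ]
[425.5 318.1  14. ]
[425.6 265.7  14. ]
[422.8 291.   80.5]
```

drive_tool --pt "1 0 0 5 0" --pt "1 0 0 10 0" --pt "1 0 0 14 0" --pt "1 0 0 17 0" --pt "1 0 0 19 0" --pt "1 0 0 19 0" --pt "1 0 0 19 0"

```text
clock: 6.3
position: [421.4, 290.5, 14.3]
ee_rot: [1.0, 0.0, 0.0, -0.0]
contact_force: [0.0, -0.2, -5.2]
gripper_width: 30.5
grasp_force: 60.4
```

drive_tool --pt "1 0 0 1 0" --pt "1 0 0 1 0" --pt "0.3 0 0 1 0" --pt "0.1 0 0 0.5 0" --pt "-0.2 0 0 0 0" --pt "-0.5 0 0 0 0" --pt "-1 0 0 -3 0" --pt "-1 0 0 -10 0" --pt "-1 0 0 -30 0" --pt "-1 0 0 -70 0" --pt "-1 0 0 -110 0" --pt "-1 0 0 -140 0"

```text
clock: 7.5
position: [421.9, 290.9, 157.5]
ee_rot: [1.0, 0.0, 0.001, -0.001]
contact_force: [0.1, 0.2, -0.2]
gripper_width: 85.2
grasp_force: 0.0
```

```bash
python3 - <<'E'
from h import *
print(shift((434.5,112,190)), arm.read_state()["position"])
E
```

```text
[ 12.48584996 178.78598206 -32.87863248] [421.92769515 290.85346379 157.52379415]
```

Back over the tall pot to check the ring.

drive_tool --pt "-1 0 0 -30 0" --pt "-1 3 40 -33 0" --pt "-1 6 80 -33 0" --pt "-1 9 120 -33 0" --pt "-1 12 160 -33 0" --pt "-1 12 179 -33 0" --pt "-1 12 179 -33 0" --pt "-1 12 179 -33 0" --pt "-1 12 179 -33 0"

```text
clock: 8.4
position: [433.7, 112.1, 187.6]
ee_rot: [1.0, 0.001, 0.0, -0.0]
contact_force: [0.1, 0.1, 0.2]
gripper_width: 85.2
grasp_force: 0.0
```

```bash
python3 - <<'E'
from h import *
st,im=snap("w4"); print(st["position"])
E
```

```text
[433.68697638 112.12759482 187.64689092]
```

View pics/w4.png

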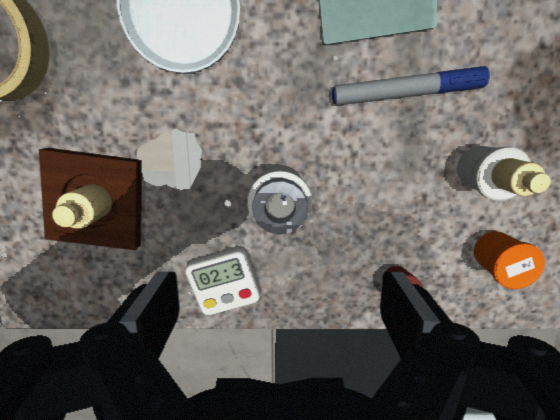

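The big weight stands in its recess. The ring on the pot has edges at u of about 250 and 310 and its centre at (280,206).

```bash
python3 - <<'E'
from h import *
c,im=load("w4")
for n,u,v,z in [("ringc",280,206,73),("L",250,205,73),("R",310,205,73),("boretop",280,192,73),("far lid",281,166,57),("sknob",540,182,85)]: print(n,ray(c,u,v,z).round(1))
print("proj",[proj(c,(434+d,112,73)).round(1) for d in(-22,-12,0,12,22)])
E
```

```text
ringc [433.6 111.7  73. ]
L [434.4 134.9  73. ]
R [434.5  88.5  73. ]
boretop [444.8 111.8  73. ]
far lid [462.1 111.   57. ]
sknob [455.5 -76.2  85. ]
proj [array([279.6, 232.3]), array([279.6, 220.3]), array([279.7, 205.5]), array([279.7, 190.4]), array([279.7, 177.5])]
```

drive_tool --pt "-1 0.5 0 30 0" --pt "-1 0.5 0 60 0" --pt "-1 0.5 0 90 0" --pt "-1 0.5 0 110 0" --pt "-1 0.5 0 122 0" --pt "-1 0.5 0 129 0" --pt "-1 0.5 0 132.5 0" --pt "-1 0.5 0 132.5 0"

```text
clock: 9.25
position: [434.1, 111.8, 54.8]
ee_rot: [1.0, 0.001, -0.0, 0.0]
contact_force: [0.5, 0.3, -0.2]
gripper_width: 85.0
grasp_force: 0.0
```

drive_tool --pt "-0.2 0 0 0 0" --pt "-0.2 0 0 0 0" --pt "0 0 0 0 0" --pt "0.1 0 0 0 0" --pt "0.2 0 0 0 0" --pt "0.4 0 0 0 0" --pt "0.7 0 0 0 0" --pt "1 0 0 0 0" --pt "1 0 0 0 0" --pt "1 0 0 0 0"

```text
clock: 10.25
position: [434.5, 111.8, 55.8]
ee_rot: [1.0, 0.0, 0.001, -0.0]
contact_force: [-1.4, 0.4, 5.0]
gripper_width: 41.3
grasp_force: 60.2
```

drive_tool --pt "1 0 0 -2 0" --pt "1 0 0 -6 0" --pt "1 0 0 -15 0" --pt "1 0 0 -35 0" --pt "1 0 0 -65 0" --pt "1 0 0 -95 0" --pt "1 0 0 -115 0" --pt "1 0 0 -125 0" --pt "1 0 0 -125 0" --pt "1 0 0 -125 0"

```text
clock: 11.25
position: [433.2, 111.1, 179.0]
ee_rot: [1.0, 0.0, -0.001, 0.0]
contact_force: [0.4, 0.8, -2.5]
gripper_width: 41.7
grasp_force: 60.9
```

```bash
python3 - <<'E'
from h import *
st,im=snap("w5"); print(st["position"])
E
```

```text
[433.22540694 111.06413054 179.00704646]
```

View pics/w5.png

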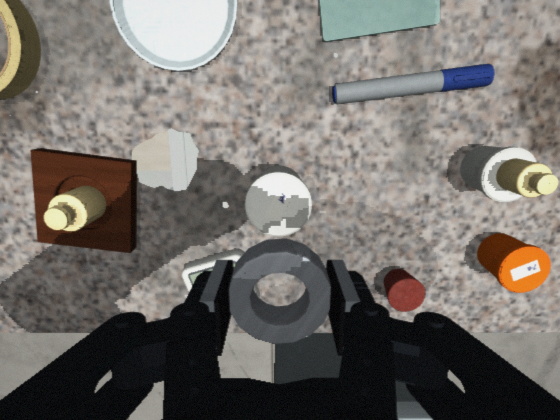

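The ring is held flat at (281,290), and the bare pot stands at (279,204). Now to the peg.

drive_tool --pt "1 -1 40 0 0" --pt "1 -2 85 0 0" --pt "1 -3 130 0 0" --pt "1 -3 175 0 0" --pt "1 -4 220 0 0" --pt "1 -4 265 0 0" --pt "1 -5 310 0 0" --pt "1 -5 355 0 0" --pt "1 -5 395 0 0" --pt "1 -5 423 0 0" --pt "1 -5 423 0 0" --pt "1 -5 423 0 0"

```text
clock: 12.5
position: [428.2, -311.6, 178.0]
ee_rot: [1.0, -0.001, -0.002, -0.001]
contact_force: [-0.1, 0.7, -1.6]
gripper_width: 42.1
grasp_force: 61.1
```

```bash
python3 - <<'E'
from h import *
st,im=snap("w6"); print(st["position"],st["gripper_width"])
E
```

```text
[ 428.18790759 -311.61882669  178.02200614] 42.09193942974204
```

View pics/w6.png

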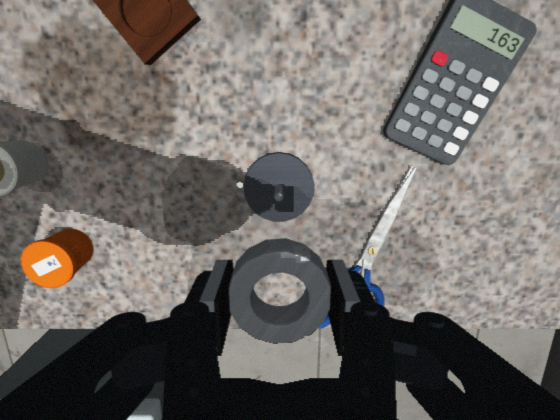

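The stand disc spans (244–315, 152–221) with the peg near (279,195). The ring top spans (230–331, 239–342).

```bash
python3 - <<'E'
from h import *
c,im=load("w6")
for n,u,v,z in [("disc",279.5,187,8),("discL",244,187,8),("discR",315,187,8),("far",279,152,8),("near",279,221.5,8),("pegtip",279,195,42),("ring",280.8,290,196)]: print(n,ray(c,u,v,z).round(1))
g=cv2.resize(im[140:235,225:335],None,fx=5,fy=5,interpolation=cv2.INTER_CUBIC); cv2.imwrite("pics/w6c.png",cv2.convertScaleAbs(g,alpha=2))
E
```

```text
disc [ 429.9 -311.5    8. ]
discL [ 429.9 -278.6    8. ]
discR [ 429.9 -344.3    8. ]
far [ 462.1 -311.     8. ]
near [ 396.2 -311.     8. ]
pegtip [ 431.  -311.1   42. ]
ring [ 430.6 -312.1  196. ]
```

View pics/w6c.png

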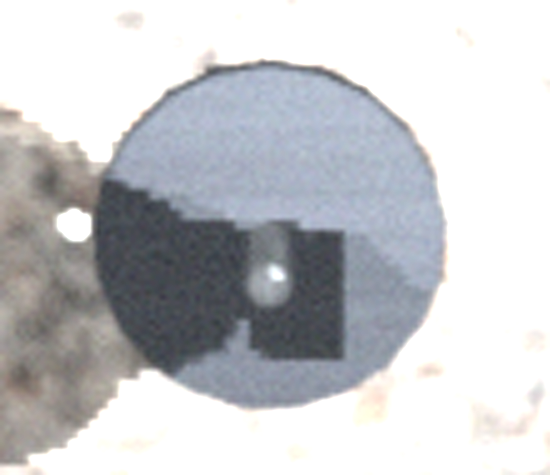

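drive_tool --pt "1 -1 -1 30 0" --pt "1 -1 -1 65 0" --pt "1 -1 -1 95 0" --pt "1 -1 -1 115 0" --pt "1 -1 -1 126 0" --pt "1 -1 -1 134 0" --pt "1 -1 -1 142 0" --pt "1 -1 -1 150 0" --pt "1 -1 -1 158 0" --pt "1 -1 -1 165 0" --pt "1 -1 -1 169 0" --pt "1 -1 -1 169 0"

```text
clock: 13.75
position: [427.8, -310.6, 10.2]
ee_rot: [1.0, 0.0, -0.001, -0.0]
contact_force: [-0.4, 0.0, -0.0]
gripper_width: 41.4
grasp_force: 61.1
```

drive_tool --pt "1 0 0 1 0" --pt "1 0 0 2 0" --pt "1 0 0 2 0"

```text
clock: 14.05
position: [428.3, -310.7, 9.0]
ee_rot: [1.0, 0.0, 0.0, 0.0]
contact_force: [-0.2, 0.7, -0.7]
gripper_width: 41.8
grasp_force: 61.1
```

drive_tool --pt "0.2 0 0 0 0" --pt "0 0 0 -1 0" --pt "-0.3 0 0 -2 0" --pt "-0.6 0 0 -3 0" --pt "-1 0 0 -5 0" --pt "-1 0 0 -10 0" --pt "-1 0 0 -30 0" --pt "-1 0 0 -70 0" --pt "-1 0 0 -115 0" --pt "-1 0 0 -160 0" --pt "-1 0 0 -180 0" --pt "-1 0 0 -180 0"

```text
clock: 15.25
position: [430.1, -311.5, 193.4]
ee_rot: [1.0, 0.001, 0.004, 0.002]
contact_force: [-0.0, -0.2, -0.0]
gripper_width: 85.7
grasp_force: 0.0
```

```bash
python3 - <<'E'
from h import *
st,im=snap("w7"); print(st["position"],shift((455,-76.3,185)))
cv2.imwrite("pics/w7c.png",cv2.convertScaleAbs(cv2.resize(im[0:260,150:410],(520,520)),alpha=1.5))
E
```

```text
[ 430.09981078 -311.50653276  193.35936832] [  26.30458095 -234.42641708    5.59265027]
```

View pics/w7c.png

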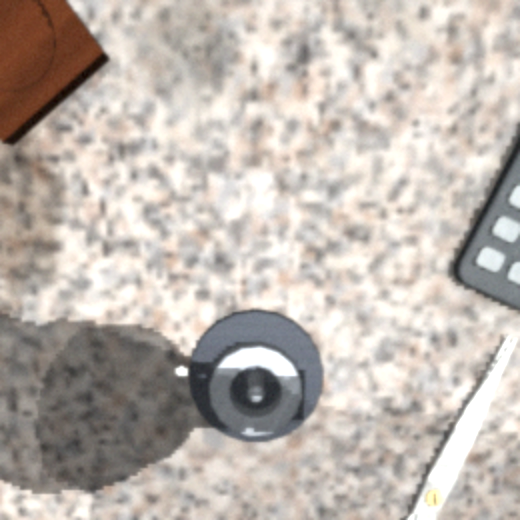

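The ring lies on the stand with the peg through its bore. Next is the small weight.

drive_tool --pt "-1 5 -45 0 0" --pt "-1 10 -90 0 0" --pt "-1 15 -135 0 0" --pt "-1 20 -180 0 0" --pt "-1 25 -220 0 0" --pt "-1 25.5 -235 0 0" --pt "-1 25.5 -235 0 0" --pt "-1 25.5 -235 0 0" --pt "-1 25.5 -235 0 0"

```text
clock: 16.2
position: [453.0, -76.3, 188.1]
ee_rot: [1.0, -0.0, -0.001, 0.0]
contact_force: [0.3, -0.0, 0.4]
gripper_width: 85.4
grasp_force: 0.0
```

```bash
python3 - <<'E'
from h import *
c,im=load("w7"); print("ring",ray(c,277.5,195,24).round(1))
st,im=snap("w8"); c=cam("wrist",st); print(st["position"])
def blob(lo,hi,z,amin=300):
    m=cv2.inRange(cv2.cvtColor(im,cv2.COLOR_BGR2HSV),lo,hi); m=cv2.morphologyEx(m,cv2.MORPH_OPEN,np.ones((3,3)))
    n,_,s,ce=cv2.connectedComponentsWithStats(m)
    for i in range(1,n):
        if s[i,4]>amin: print(s[i],ce[i].round(1),ray(c,*ce[i],z).round(1))
print("brass");blob((20,80,60),(35,255,255),85)
print("wood");blob((0,100,20),(14,255,130),14)
print("green");blob((65,20,60),(95,120,255),6)
E
```

```text
ring [ 426.4 -310.4   24. ]
[453.04845822 -76.33943343 188.12134032]
brass
[265 182  32  36 739] [279.3 201.1] [459.8 -76.3  85. ]
wood
[ 387    0   94   96 5214] [433.8  44.2] [ 576.1 -205.2   14. ]
[290 248  38  24 507] [306.7 257.9] [ 381.7 -103.6   14. ]
[ 196  282   35   42 1059] [213.8 304.1] [329.2  -8.1  14. ]
green
[  88    0  126   68 7001] [150.5  29.9] [588.3  32.7   6. ]
```

View pics/w8.png

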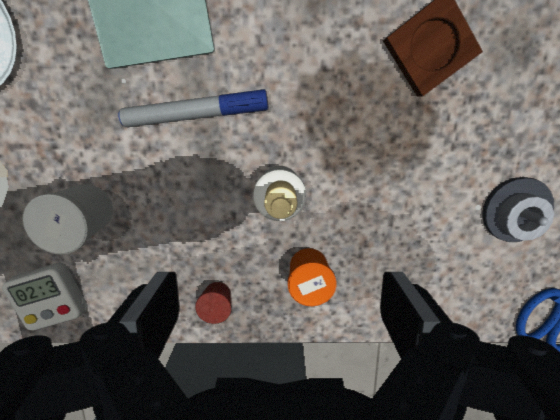

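The wrist view shows the small knob top at (281,207), the lid at u 254–306 and the small recess at about (436,45). The orange pot at (312,283) is clear of the finger paths.

```bash
python3 - <<'E'
from h import *
c,im=load("w8")
for n,u,v,z in [("knob",280.5,206.5,85),("lidL",253.5,193,44),("lidR",306,193,44),("orange",313,283,44),("recess",436,45,14),("ring",529,217,24),("peg",519,208,8),("pot",56,223,57)]: print(n,ray(c,u,v,z).round(1))
E
```

```text
knob [455.7 -77.1  85. ]
lidL [455.8 -54.3  44. ]
lidR [455.8 -99.1  44. ]
orange [ 370.1 -107.5   44. ]
recess [ 575.5 -207.2   14. ]
ring [ 427.8 -309.1   24. ]
peg [ 431.8 -309.6    8. ]
pot [433.2 110.3  57. ]
```

drive_tool --pt "-1 2 0 30 0" --pt "-1 2 0 60 0" --pt "-1 2 0 90 0" --pt "-1 2 0 115 0" --pt "-1 2 0 130 0" --pt "-1 2 0 138 0" --pt "-1 2 0 142 0" --pt "-1 2 0 142 0"

```text
clock: 17.05
position: [455.7, -76.0, 46.8]
ee_rot: [1.0, -0.0, -0.0, 0.0]
contact_force: [0.8, -0.4, 0.4]
gripper_width: 85.5
grasp_force: 0.0
```

drive_tool --pt "0 0 0 0 0" --pt "0 0 0 0 0" --pt "0.2 0 0 0 0" --pt "0.3 0 0 0 0" --pt "0.4 0 0 0 0" --pt "0.5 0 0 0 0" --pt "0.6 0 0 0 0" --pt "0.8 0 0 0 0" --pt "1 0 0 0 0" --pt "1 0 0 0 0" --pt "1 0 0 0 0"

```text
clock: 18.15
position: [455.7, -75.7, 47.3]
ee_rot: [1.0, 0.0, 0.0, 0.0]
contact_force: [-0.9, -0.3, 6.0]
gripper_width: 23.4
grasp_force: 58.8
```

drive_tool --pt "1 0 0 -3 0" --pt "1 0 0 -10 0" --pt "1 0 0 -30 0" --pt "1 0 0 -60 0" --pt "1 0 0 -80 0" --pt "1 25 28 -80 0" --pt "1 50 55 -80 0" --pt "1 75 82 -80 0" --pt "1 100 110 -80 0" --pt "1 120 131 -80 0" --pt "1 120 131 -80 0" --pt "1 120 131 -80 0"

```text
clock: 19.35
position: [574.9, -206.6, 125.9]
ee_rot: [1.0, -0.0, -0.001, -0.0]
contact_force: [-0.6, 1.1, -1.2]
gripper_width: 23.5
grasp_force: 59.2
```

```bash
python3 - <<'E'
from h import *
st,im=snap("w9"); c=cam("wrist",st); print(st["position"],proj(c,(575.5,-207.3,14)))
m=cv2.inRange(cv2.cvtColor(im,cv2.COLOR_BGR2HSV),(0,100,20),(14,255,150)); m=cv2.morphologyEx(m,cv2.MORPH_CLOSE,np.ones((5,5)))
n,l,s,ce=cv2.connectedComponentsWithStats(m); i=1+s[1:,4].argmax()
pts=np.argwhere(l==i)[:,::-1].astype(np.float32); r=cv2.minAreaRect(pts); print(s[i],r,ray(c,*r[0],14))
E
```

```text
[ 574.94853025 -206.60290593  125.87569679] [280.47540339 205.84671124]
[ 226  152  105  100 5589] ((278.2044372558594, 204.48709106445312), (76.32356262207031, 76.39932250976562), 52.69605255126953) [ 576.58191193 -205.56222834   14.        ]
```

View pics/w9.png

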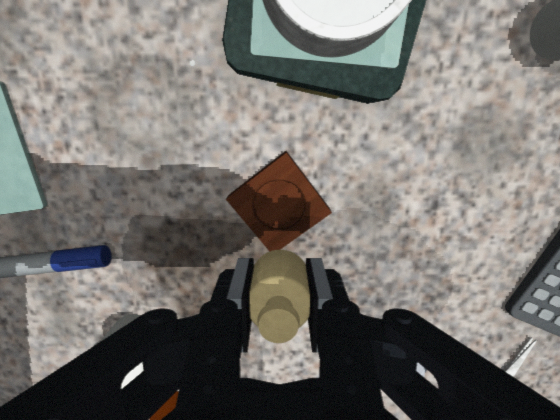

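The small weight is held upright over the recess at about (279,205), which is within about 1 mm of the target.

drive_tool --pt "1 1 0 25 0" --pt "1 1 0 50 0" --pt "1 1 0 70 0" --pt "1 1 0 85 0" --pt "1 1 0 95 0" --pt "1 1 0 102 0" --pt "1 1 0 107 0" --pt "1 1 0 110 0" --pt "1 1 0 112 0" --pt "1 1 0 112 0"

```text
clock: 20.4
position: [576.7, -206.6, 15.0]
ee_rot: [1.0, 0.0, 0.0, 0.0]
contact_force: [0.9, -0.1, -2.3]
gripper_width: 23.8
grasp_force: 59.2
```

drive_tool --pt "1 0 0 1 0" --pt "1 0 0 2 0" --pt "1 0 0 3 0" --pt "1 0 0 3 0" --pt "1 0 0 3 0"

```text
clock: 20.9
position: [577.2, -206.7, 13.1]
ee_rot: [1.0, 0.0, 0.001, 0.0]
contact_force: [-1.3, 1.1, 5.5]
gripper_width: 23.4
grasp_force: 64.6
```

drive_tool --pt "0.4 0 0 0 0" --pt "0.2 0 0 0 0" --pt "-0.1 0 0 -1 0" --pt "-0.5 0 0 -2 0" --pt "-1 0 0 -4 0" --pt "-1 0 0 -10 0" --pt "-1 0 0 -30 0" --pt "-1 0 0 -70 0" --pt "-1 0 0 -115 0" --pt "-1 0 0 -160 0" --pt "-1 0 0 -175 0" --pt "-1 0 0 -175 0"

```text
clock: 22.1
position: [578.3, -206.9, 191.0]
ee_rot: [1.0, 0.0, 0.004, 0.001]
contact_force: [0.2, -0.0, -0.5]
gripper_width: 85.4
grasp_force: 0.0
```

```bash
python3 - <<'E'
from h import *
st,im=snap("w10"); c=cam("wrist",st); print(st["position"],shift((455.5,-76.5,188)))
m=cv2.inRange(cv2.cvtColor(im,cv2.COLOR_BGR2HSV),(20,80,60),(35,255,255)); m=cv2.morphologyEx(m,cv2.MORPH_OPEN,np.ones((3,3)))
n,l,s,ce=cv2.connectedComponentsWithStats(m)
for i in range(1,n):
  if s[i,4]>150: print(s[i],ce[i],ray(c,*ce[i],38))
print([proj(c,(576.5,-206,z)).round(1) for z in (8,38,49)])
E
```

```text
[ 578.28232806 -206.85345072  190.95654806] [-1.21397942e+02 -1.29995291e+02 -9.70472111e-02]
[264 179  29  32 598] [277.6270903  195.62207358] [ 577.88001356 -205.48454604   38.        ]
[array([278.3, 189.6]), array([278.2, 197.1]), array([278.2, 200.3])]
```

The small weight stands in its recess. Next is the short pot.

drive_tool --pt "-1 -30 -32 0 0" --pt "-1 -60 -65 0 0" --pt "-1 -90 -98 0 0" --pt "-1 -115 -124 0 0" --pt "-1 -121 -130 0 0" --pt "-1 -121 -130 30 0" --pt "-1 -121 -130 70 0" --pt "-1 -121 -130 100 0" --pt "-1 -121 -130 120 0" --pt "-1 -121 -130 120 0" --pt "-1 -121 -130 120 0"

```text
clock: 23.25
position: [455.5, -76.9, 66.3]
ee_rot: [1.0, 0.0, -0.001, 0.0]
contact_force: [0.1, -0.3, 0.3]
gripper_width: 85.2
grasp_force: 0.0
```

```bash
python3 - <<'E'
from h import *
st,im=snap("w11"); c=cam("wrist",st); print(st["position"],shift((455.6,-76.6,12)))
hsv=cv2.cvtColor(im,cv2.COLOR_BGR2HSV)
m=cv2.inRange(hsv,(0,0,170),(180,40,255)); m=cv2.morphologyEx(m,cv2.MORPH_OPEN,np.ones((3,3)))
n,l,s,ce=cv2.connectedComponentsWithStats(m)
for i in range(1,n):
  if s[i,4]>600: print(s[i],ce[i],ray(c,*ce[i],44))
print([proj(c,(455.6+a,-76.6+b,44)).round(1) for a,b in ((0,0),(23,0),(-23,0),(0,23),(0,-23))])
E
```

```text
[455.49018226 -76.88495953  66.28489442] [-0.58100772 -0.15745179 55.10639875]
[173   0  66  34 790] [203.52151899   8.92278481] [568.50720864 -44.5414576   44.        ]
[ 309    0   68   59 1599] [338.30393996  29.86804253] [ 560.60122397 -102.0035148    44.        ]
[ 255   45   52   43 1182] [280.12098139  65.1607445 ] [546.50876074 -77.00437251  44.        ]
[  51  140   90   59 1671] [102.15918612 171.12806703] [499.13762644   8.59785084  44.        ]
[ 506  158   54  155 2796] [534.50965665 228.23426323] [ 470.14160416 -206.08876609   44.        ]
[473 226  51  41 904] [499.06969027 245.02544248] [ 460.95890952 -189.82563344   44.        ]
[ 464  264   45   68 1005] [485.77114428 293.54925373] [ 432.81695995 -187.91758348   44.        ]
[array([279. , 254.5]), array([279. , 212.1]), array([279. , 293.8]), array([234.6, 254.4]), array([323.3, 254.5])]
```

drive_tool --pt "-1 0 0 20 0" --pt "-1 0 0 38 0" --pt "-1 0 0 48 0" --pt "-1 0 0 54 0" --pt "-1 0 0 54 0" --pt "-0.3 0 0 54 0" --pt "0 0 0 54 0" --pt "0.1 0 0 54 0" --pt "0.2 0 0 54 0" --pt "0.5 0 0 54 0" --pt "1 0 0 54 0" --pt "1 0 0 54 0"

```text
clock: 24.5
position: [456.0, -76.5, 13.8]
ee_rot: [1.0, 0.0, 0.001, -0.0]
contact_force: [-1.7, 1.2, 4.9]
gripper_width: 43.5
grasp_force: 60.1
```

drive_tool --pt "1 0 0 0 0" --pt "1 0 0 0 0" --pt "1 0 0 -3 0" --pt "1 0 0 -10 0" --pt "1 0 0 -30 0" --pt "1 0 0 -60 0" --pt "1 0 0 -90 0" --pt "1 0 0 -110 0" --pt "1 0 0 -110 0"

```text
clock: 25.4
position: [457.6, -76.4, 126.1]
ee_rot: [1.0, 0.0, 0.004, -0.0]
contact_force: [-0.4, 0.4, -1.3]
gripper_width: 43.6
grasp_force: 61.1
```

drive_tool --pt "1 30 -21 0 0" --pt "1 60 -42 0 0" --pt "1 90 -63 0 0" --pt "1 120 -84 0 0" --pt "1 145 -100 0 0" --pt "1 154 -108 0 0" --pt "1 154 -108 0 0" --pt "1 154 -108 0 0" --pt "1 154 -108 0 0"

```text
clock: 26.3
position: [608.1, 30.7, 122.6]
ee_rot: [1.0, -0.0, -0.001, 0.0]
contact_force: [0.1, 0.4, -0.1]
gripper_width: 44.3
grasp_force: 61.2
```

```bash
python3 - <<'E'
from h import *
st,im=snap("w12"); c=cam("wrist",st); print(st["position"],st["gripper_width"])
m=cv2.inRange(cv2.cvtColor(im,cv2.COLOR_BGR2HSV),(65,25,60),(95,120,255)); m=cv2.morphologyEx(m,cv2.MORPH_OPEN,np.ones((3,3)))
n,l,s,ce=cv2.connectedComponentsWithStats(m); i=1+s[1:,4].argmax(); print(s[i])
h=cv2.convexHull(np.argwhere(l==i)[:,::-1].astype(np.int32))
# rectify hull on plane z=6 then fit square
W=np.array([ray(c,*p[0],6)[:2] for p in h],np.float32); r=cv2.minAreaRect(W); print(r)
E
```

```text
[608.10942246  30.67189463 122.57856535] 44.33094501800043
[  203   129   139   134 13562]
((612.801513671875, 34.3052978515625), (96.11552429199219, 96.2369613647461), 7.980161666870117)
```

View pics/w12.png

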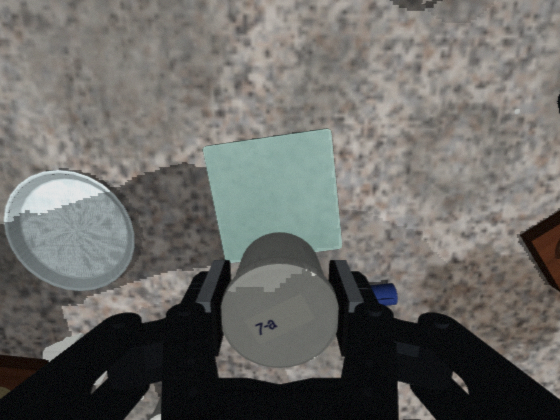

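The plate fits as a 96×96 square centred at (612.8, 34.3). The pot is held upright, and the dish shows at (70,230).

drive_tool --pt "1 4.5 -3.5 20 0" --pt "1 4.5 -3.5 45 0" --pt "1 4.5 -3.5 65 0" --pt "1 4.5 -3.5 80 0" --pt "1 4.5 -3.5 90 0" --pt "1 4.5 -3.5 96 0" --pt "1 4.5 -3.5 100 0" --pt "1 4.5 -3.5 101 0" --pt "1 4.5 -3.5 101 0"

```text
clock: 27.25
position: [614.3, 35.0, 22.3]
ee_rot: [1.0, 0.0, 0.0, -0.0]
contact_force: [-0.8, -0.9, -1.3]
gripper_width: 44.0
grasp_force: 61.2
```

drive_tool --pt "1 -1 0 1 0" --pt "1 -1 0 2 0" --pt "1 -1 0 3 0" --pt "1 -1 0 3 0" --pt "1 -1 0 3 0"

```text
clock: 27.75
position: [613.2, 35.1, 19.8]
ee_rot: [1.0, 0.0, 0.0, -0.0]
contact_force: [-2.6, 0.3, 6.6]
gripper_width: 44.4
grasp_force: 61.5
```

drive_tool --pt "0 0 0 0 0" --pt "-0.2 0 0 0 0" --pt "-0.5 0 0 0 0" --pt "-1 0 0 0 0" --pt "-1 0 0 -10 0" --pt "-1 0 0 -30 0" --pt "-1 0 0 -70 0" --pt "-1 0 0 -115 0" --pt "-1 0 0 -160 0" --pt "-1 0 0 -170 0" --pt "-1 0 0 -170 0" --pt "-1 0 0 -170 0"

```text
clock: 28.95
position: [612.1, 34.9, 187.8]
ee_rot: [1.0, 0.0, -0.001, -0.0]
contact_force: [-0.2, -0.2, -0.4]
gripper_width: 85.4
grasp_force: 0.0
```

```bash
python3 - <<'E'
from h import *
st,im=snap("w13"); c=cam("wrist",st); print(st["position"],shift((433.7,111.5,110)))
# unwarp top plane to metric map and find circle of the lid (z=50) and dish rim (z=10)
def find(cx,cy,z,rad,half):
    s=2; xs=np.arange(cx-half,cx+half,1/s); ys=np.arange(cy-half,cy+half,1/s)
    K,Rm,o=c; X,Y=np.meshgrid(xs,ys); P=np.stack([X,Y,np.full_like(X,z)],-1)-o; q=P@Rm@K.T
    w=cv2.remap(im,(q[...,0]/q[...,2]).astype(np.float32),(q[...,1]/q[...,2]).astype(np.float32),cv2.INTER_LINEAR)
    g=cv2.GaussianBlur(cv2.cvtColor(w,cv2.COLOR_BGR2GRAY),(5,5),1)
    r=cv2.HoughCircles(g,cv2.HOUGH_GRADIENT,1,20,param1=80,param2=12,minRadius=int((rad-2)*s),maxRadius=int((rad+2)*s))
    return None if r is None else [(cx-half+a/s,cy-half+b/s,d/s) for a,b,d in r[0][:3]]
print("short",find(613,34.5,50,23,45)); print("dish",find(585.5,195,10,51,75))
E
```

```text
[612.06959899  34.91911027 187.84151688] [-177.83072353  -76.77055222   77.56290072]
short [(np.float32(610.25), np.float32(35.25), np.float32(22.3))]
dish [(np.float32(584.75), np.float32(195.25), np.float32(49.35))]
```

The short pot is measured near (611,35), which is on target, and the dish at (585,195). Now the tall pot.

drive_tool --pt "-1 -36 -16 0 0" --pt "-1 -72 -32 0 0" --pt "-1 -108 -48 0 0" --pt "-1 -144 -62 0 0" --pt "-1 -170 -74 0 0" --pt "-1 -178 -77 20 0" --pt "-1 -178 -77 60 0" --pt "-1 -178 -77 100 0" --pt "-1 -178 -77 130 0" --pt "-1 -178 -77 150 0" --pt "-1 -178 -77 162 0" --pt "-1 -178 -77 162 0"

```text
clock: 30.2
position: [432.6, 110.3, 23.9]
ee_rot: [1.0, 0.0, -0.003, 0.002]
contact_force: [-0.3, 0.9, 0.3]
gripper_width: 85.3
grasp_force: 0.0
```

drive_tool --pt "-1 0 0 0 0" --pt "-0.6 0 0 0 0" --pt "-0.4 0 0 0 0" --pt "-0.3 0 0 0 0" --pt "-0.2 0 0 0 0" --pt "0 0 0 0 0" --pt "0.3 0 0 0 0" --pt "1 0 0 0 0" --pt "1 0 0 0 0" --pt "1 0 0 0 0" --pt "1 0 0 0 0"

```text
clock: 31.3
position: [435.3, 112.1, 27.9]
ee_rot: [1.0, 0.0, 0.001, -0.0]
contact_force: [-2.6, -0.1, 5.6]
gripper_width: 51.7
grasp_force: 61.2
```

drive_tool --pt "1 0 0 -3 0" --pt "1 0 0 -10 0" --pt "1 0 0 -30 0" --pt "1 0 0 -55 0" --pt "1 25 -14 -70 0" --pt "1 55 -30 -70 0" --pt "1 85 -47 -70 0" --pt "1 115 -64 -70 0" --pt "1 140 -78 -70 0" --pt "1 151 -83.5 -70 0" --pt "1 151 -83.5 -70 0" --pt "1 151 -83.5 -70 0"

```text
clock: 32.5
position: [585.0, 195.0, 96.5]
ee_rot: [1.0, 0.0, -0.001, 0.0]
contact_force: [0.1, 0.1, -0.9]
gripper_width: 51.9
grasp_force: 62.8
```

drive_tool --pt "1 0 0 0 0" --pt "1 0 0 15 0" --pt "1 0 0 30 0" --pt "1 0 0 45 0" --pt "1 0 0 55 0" --pt "1 0 0 60 0" --pt "1 0 0 63 0" --pt "1 0 0 63 0"

```text
clock: 33.3
position: [585.9, 195.5, 33.9]
ee_rot: [1.0, 0.0, 0.0, 0.0]
contact_force: [0.1, 0.0, -1.7]
gripper_width: 52.1
grasp_force: 62.8
```

drive_tool --pt "1 0 0 1 0" --pt "1 0 0 2 0" --pt "1 0 0 3 0" --pt "1 0 0 3.5 0" --pt "1 0 0 3.5 0"

```text
clock: 33.8
position: [586.1, 195.6, 31.0]
ee_rot: [1.0, 0.0, 0.0, -0.0]
contact_force: [-0.7, -0.1, 3.1]
gripper_width: 51.8
grasp_force: 63.1
```

drive_tool --pt "-0.1 0 0 0 0" --pt "-0.3 0 0 0 0" --pt "-0.6 0 0 0 0" --pt "-1 0 0 0 0" --pt "-1 0 0 -10 0" --pt "-1 0 0 -30 0" --pt "-1 0 0 -70 0" --pt "-1 0 0 -115 0" --pt "-1 -40 0 -150 0" --pt "-1 -80 0 -160 0" --pt "-1 -80 0 -160 0" --pt "-1 -80 0 -160 0"

```text
clock: 35.0
position: [505.7, 195.7, 191.9]
ee_rot: [1.0, 0.001, 0.001, -0.001]
contact_force: [0.3, 0.1, -1.0]
gripper_width: 85.5
grasp_force: 0.0
```

```bash
python3 - <<'E'
from h import *
st,im=snap("w14"); top=arm.get_image("top"); cv2.imwrite("pics/top1.png",top)
def find(c,im,cx,cy,z,rad,half,s):
    xs=np.arange(cx-half,cx+half,1/s); ys=np.arange(cy-half,cy+half,1/s)
    K,Rm,o=c; X,Y=np.meshgrid(xs,ys); P=np.stack([X,Y,np.full_like(X,z)],-1)-o; q=P@Rm@K.T
    w=cv2.remap(im,(q[...,0]/q[...,2]).astype(np.float32),(q[...,1]/q[...,2]).astype(np.float32),cv2.INTER_LINEAR)
    g=cv2.GaussianBlur(cv2.cvtColor(w,cv2.COLOR_BGR2GRAY),(5,5),1)
    r=cv2.HoughCircles(g,cv2.HOUGH_GRADIENT,1,20,param1=60,param2=10,minRadius=int((rad-2.5)*s),maxRadius=int((rad+2.5)*s))
    return None if r is None else np.array([(cx-half+a/s,cy-half+b/s,d/s) for a,b,d in r[0][:2]]).round(1).tolist()
c=cam("wrist",st)
print("tall",find(c,im,585,195,60,27,45,2),"dish",find(c,im,585,195,10,51,75,2),"short",find(c,im,613,34,50,23,40,2),"bigw",find(c,im,422,291,60,9,20,4))
t=cam("top")
print("ring",find(t,top,429,-311,24,22,40,2),"smallw body",find(t,top,576,-206,38,13,30,3))
print(arm.read_state()["clock"])
E
```

```text
tall [[582.2000122070312, 197.1999969482422, 24.799999237060547], [595.2000122070312, 186.1999969482422, 29.200000762939453]] dish [[587.7999877929688, 195.8000030517578, 49.400001525878906], [576.7999877929688, 190.8000030517578, 52.099998474121094]] short [[610.7999877929688, 35.79999923706055, 22.299999237060547], [602.2000122070312, 52.79999923706055, 22.200000762939453]] bigw [[423.6000061035156, 288.8999938964844, 10.199999809265137], [425.6000061035156, 278.6000061035156, 8.0]]
ring [[427.20001220703125, -312.20001220703125, 21.399999618530273]] smallw body [[575.5, -208.5, 13.600000381469727]]
35.1
```

All five are measured within about 5 mm of their places, with upright circles and plausible sizes. Handing in.

```bash
python3 -c "
from bench import arm
print(arm.job_done())"
```

```text
the job is handed in; nothing more can be done
None
```

Both stacks are apart and the job is handed in at about 35 s of the 144 s: my last measurements put all five pieces within about 5 mm of their place centres, nothing tipped, and no verdict came back.

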